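# Clear the light driver and plug the tester into its terminal

### The arm

A 7-joint arm with a two-finger parallel gripper is mounted at the origin on the work surface. World frame = base frame: x ahead of the robot, y to its left, z up, the work surface at z = 0. Lengths are in m, angles in rad, forces in N, time in s.
With the tool pointing down it reaches from about 0.35 to 0.9 m from the base axis. Payload 7.2 kg.
Tool frame: the origin (TCP) lies midway between the tips of the shut fingers; the grasp point (between the pads) lies 19 mm behind it (arm.pinch_z is the distance from the TCP to the grasp point, in m); z points along the fingers, y is the line along which they close (so a half turn about z gives the same grasp; the last joint's range is limited). The gripper opens to 88 mm and grips with 3 to 60 N. Pads are 20 mm wide; open, the fingers measure 115 mm over their backs; the gripper's body (75 mm by 178 mm) begins 61 mm behind the grasp point.
Start: joints at [1.086, 0.411, -0.013, 1.596, 0.006, 1.134, -0.082], TCP at [0.253, -0.572, 0.187] pointing down, gripper open.
Joint ranges: [-2.95, 2.95], [-0.29, 1.99], [-1.47, 1.44], [0.14, 2.54], [-1.03, 4.17], [0.13, 1.85], [-2.86, 2.86]. Speed limits (rad/s): [2.39, 2.39, 3.01, 3.01, 3.14, 3.14, 3.14].

### API

Orientations are given as [roll, pitch, yaw] about the fixed x, y, z axes, in that order (R = Rz(yaw) Ry(pitch) Rx(roll)).
In Python, from rig import arm gives the robot as it stands. The module is installed in compiled form; this text tells all that it offers.
- The arm moves only by the shell command python3 -m pendant 'ROWS' [FORCE]. ROWS is JSON, a list of rows, each a list of 7 numbers: the shift along the tool's x, y, z in cm, then the turn, a rotation vector about the tool's x, y, z in degrees, then the opening, from 0 (shut) to 1 (fully open). A call has 1 to 5 rows; each row is the pose to reach, as a shift and turn from the pose commanded when the call began, along the tool's axes at that moment; what a row does not reach only later rows make up. A row lasts 1/10 s, in which the tool goes at most 50 mm and 8.59 degrees, less where a joint would pass 70% of its speed; a pose out of reach is approached as far as the arm can. A call with a gripper value outside its range is refused whole. The fingers move at their own pace and stop on an object; FORCE is the grip in N (left out, the last holds). Time passes only in rows, so rows that repeat a pose let the fingers close. It gives the time, the measured TCP pose, the force, the opening and the grip force at its end, in the units of the state.
- arm.state(): the state, without advancing time (a new reading comes with each control period).
- arm.grab_frame(name): name is "scene" or "top"; returns (picture, depth): 420x560x3 uint8, blue, green, red; 420x560 float32, m along the optical axis (not along the pixel's ray), 0 where there is no reading.
- arm.calibration(name): a dict with "K" (3x3 intrinsics, pixels), "dist_coeffs" ([k1, k2, p1, p2, k3] as OpenCV has them; the pictures are not rectified), "rvec" (rotation vector, rad) and "tvec" (3), from world to camera coordinates, as OpenCV has them. Camera axes: x right, y down, z forward; pixel columns grow to the right and rows downward; lengths in m; the calibration is good to about 2 mm. A picture is of the moment at which its call begins. calibration takes no time and is no camera call.
- arm.sign_off(): hands the job in; it is judged then, once.
The state is a dict: "t": time; "q": joint angles; "qd": joint speeds; "tau": joint torques, N m; "position": TCP position; "ee_rot": TCP orientation; "wrist_force": force on the tool from outside, world axes, zero at the start; "moment": the same for the moment, N m; "opening": finger opening in m; "grip_force": force on a finger pad.
Only numpy, scipy, OpenCV 4.12 (cv2) and the standard library are available. Lean on these libraries where they do the work, as an engineer would, in place of code of your own. Each camera call takes 0.05 s, during which the arm holds its last target. There are 200 camera calls.

### The job

The ear defenders are standing over the wardrobe-light driver I need to test: first hang them over the chrome rail by their headband and let go. Then take the yellow pen tester from its stand, push it upright and fully home into the red-ringed terminal opening of the white driver, and leave it there. Do not disturb anything else on the table.

Things in the scene. Friction and masses are not known exactly. Their poses are not given: they have to be found in the camera images.
- muffs: Ear defenders, orange cups, black headband: a rigid arch (160 g) upright astride the white driver. 134 mm wide (y), 60 deep (x), 138 high (z). Origin: centre of underside. Gap between cups 78 mm, cups 72 high. Grey grip pad on top: 24 mm (x) by 40 (y), z 120 to 138; close along x with tips above z = 120 so they clear the rail below. A half turn changes nothing.
- muffs_crown (a point): On the ear defenders: middle and highest point of the headband's underside, 117 mm above their origin (the underside slopes down 19 degrees to both y sides); it lies on the rail's top when hung, the tube running along the muffs' x.
- rail: Fixed sample of chrome wardrobe rail: tube 25 mm across along the rail's y, 200 mm free between two white posts (14 by 30 mm, 156 high) on wooden feet 80 mm (x) by 50 (y), 10 high. Tube axis 137.5 mm above the table. Origin: on the table below the tube's middle.
- rail_top (a point): Middle of the rail tube's upper side, 150 mm above the table; axes as the rail's (y along the tube).
- driver: White wardrobe-light driver, fixed to the table, 110 mm (x) by 56 mm (y), 45 mm high. Three round openings 34 mm apart along x in its top; the middle one has a red ring (25 mm across) round it. Origin: centre of the underside.
- driver_opening (a point): Centre of the mouth of the red-ringed opening, in the driver's top face 45 mm above the table; the opening is 7.5 mm in diameter with a 3 mm chamfer, 36 mm deep, straight down.
- spare_driver: Dark driver of the same size and shape with grey rings: not the one to test. Fixed to the table. Origin: centre of the underside.
- stand: Blue pen stand, fixed, 100 mm (x) by 50 mm (y), 40 mm high, with two pockets at x = -22 mm (tester) and x = +22 mm (screwdriver), y = 0. Origin: centre of the underside.
- tester: Pen tester upright in the stand, 40 g: steel pin 6 mm across, 32 long, tapered tip; then a round yellow handle 18 mm across from 32 to 116 mm above the tip, red band near its foot, brass cap to 119.5. Origin: tip of the pin, 8 mm above the table in the stand; z runs up the pen.
- tester_tip (a point): Tip of the pin (the body's origin).
- tester_shoulder (a point): Centre of the flat underside of the yellow handle, 32 mm above the tip; it rests on the driver's top face when fully home.
- screwdriver: Black pen of the same shape as the tester in the stand's other pocket, 44 mm from the tester; not to be moved.
- ratchet: Red-handled steel ratchet lying on the table, 182 mm long, 36 mm high. Origin: underside near the middle.
- pry_bar: Stainless steel pry bar lying flat, 260 mm long along its x, 26 mm wide, up to 27 mm high. Origin: underside, middle.
- filler_tin: Standing tin of wood filler, 66 mm across, 105 mm high. Origin: centre of the underside.
- tape: Yellow and black tape measure, 34 by 66 mm, 60 mm high. Origin: centre of the underside.
There are look-alikes about, which are no part of the job. Leave any blue or purple look-alike of the tester alone.

How it is judged:
By the outcome, as a careful person would: the job done as asked, in the order asked, and still so for the second after the job is handed in, with the robot touching nothing.
It also fails if it takes over 62 s, if anything falls off the work surface, if the arm or the gripper's body presses on something with over 40 N, if the wrist force passes 120 N, or if a joint passes its speed limit or range.

## Working session

There is one attempt and no reset: what is moved stays moved. The work goes in short steps, Python scripts to look and compute and a shell command to move; the robot and the scene stay as the last step left them, time stands still between calls to the robot, and variables do not carry over. Pictures are saved under pics/ and viewed, at most 10 in all, crops included, and the job is handed in when it is done.

```bash
mkdir -p pics
python3 - <<'E'
from rig import arm
import cv2,numpy as np
for n in("scene","top"):
    p,d=arm.grab_frame(n);cv2.imwrite(f"pics/{n}0.png",p);np.save(f"{n}0.npy",d)
    c=arm.calibration(n);R=cv2.Rodrigues(np.array(c["rvec"]))[0];print(n,c["K"],c["dist_coeffs"],(-R.T@np.array(c["tvec"]).ravel()).round(3),R.round(3).tolist(),(d>0).mean())
s=arm.state();print({k:np.round(v,3).tolist() for k,v in s.items()},arm.pinch_z)
E
```

```text
scene [[528.44301505   0.         275.3677068 ]
 [  0.         528.44301505 210.39260831]
 [  0.           0.           1.        ]] [0.03248543 0.         0.         0.         0.        ] [1.107 0.773 0.788] [[-0.784, 0.62, -0.01], [0.366, 0.45, -0.815], [-0.501, -0.642, -0.58]] 0.9911607142857143
top [[483.87089594   0.         281.79197877]
 [  0.         483.87089594 216.95816842]
 [  0.           0.           1.        ]] [-0.12963489  0.          0.          0.          0.        ] [0.342 0.031 1.406] [[-0.0, -1.0, -0.003], [-0.988, 0.001, -0.153], [0.153, 0.003, -0.988]] 0.9959396258503401
{'t': 0.1, 'q': [1.086, 0.412, -0.013, 1.597, 0.006, 1.134, -0.082], 'qd': [0.0, -0.002, -0.001, -0.002, -0.0, 0.001, 0.0], 'tau': [0.003, -58.91, 0.644, -29.171, -0.054, 0.014, 0.0], 'position': [0.253, -0.571, 0.186], 'ee_rot': [-3.14, 0.0, 0.417], 'wrist_force': [-0.392, 0.405, 0.669], 'moment': [-0.028, -0.038, -0.002], 'grip_force': 0.0, 'opening': 0.088} 0.0187
```

View pics/scene0.png

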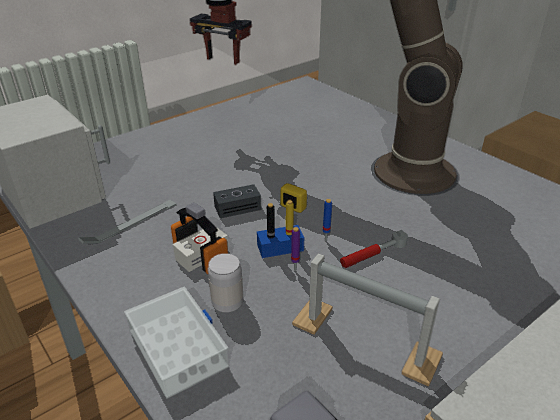

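View pics/top0.png

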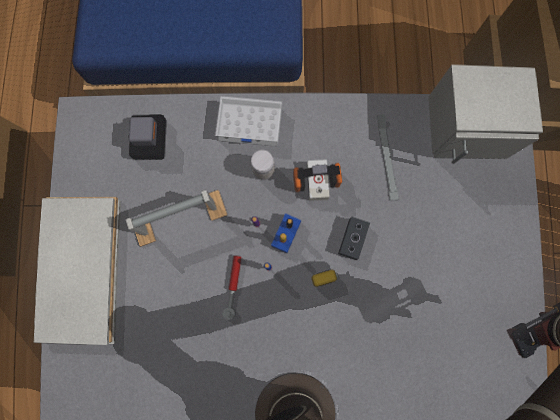

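The scene view shows the ear defenders astride the white driver at about (200,240). The blue stand is at (280,240), with the black pen at (270,220) and the yellow tester at (290,215). The rail runs from (318,265) to (433,305).

Candidates for the tester, as top pixel / scene pixel:
- Yellow pen in stand: (283,237) / (290,215). This is the one I choose.
- Black screwdriver: (291,222) / (270,220)
- Purple pen: (255,220) / (296,245)
- Blue pen: (267,267) / (327,215)
- Yellow tape: (324,278) / (293,195)

For the driver, I choose the white one at top (318,180). The dark spare is at (354,238).

```bash
cat > h.py <<'E'
from rig import arm
import cv2,numpy as np
def cal(n):
    c=arm.calibration(n);return np.array(c["K"]),np.array(c["dist_coeffs"]),cv2.Rodrigues(np.array(c["rvec"]))[0],np.array(c["tvec"]).ravel()
def rays(n,uv):
    K,D,R,t=cal(n);x=cv2.undistortPoints(np.float64(uv).reshape(-1,1,2),K,D).reshape(-1,2)
    return -R.T@t,np.c_[x,np.ones(len(x))]@R
def plane(n,uv,z):
    o,d=rays(n,uv);return o+d*((z-o[2])/d[:,2])[:,None]
def tri(u1,u2):  # scene px, top px -> point, miss distance
    (o1,d1),(o2,d2)=rays("scene",[u1]),rays("top",[u2]);A=np.c_[d1[0],-d2[0]]
    s=np.linalg.lstsq(A,o2-o1,rcond=None)[0];a,b=o1+s[0]*d1[0],o2+s[1]*d2[0]
    return (a+b)/2,np.linalg.norm(a-b)
def cloud(n,d):
    v,u=np.mgrid[:420,:560];o,r=rays(n,np.c_[u.ravel(),v.ravel()])
    return (o+r*d.ravel()[:,None]).reshape(420,560,3)
def comps(img,lo,hi,box,amin=4):
    h=cv2.cvtColor(img,cv2.COLOR_BGR2HSV);m=cv2.inRange(h,lo,hi)
    k=np.zeros_like(m);x0,y0,x1,y1=box;k[y0:y1,x0:x1]=255;m&=k
    _,l,s,c=cv2.connectedComponentsWithStats(m)
    return [(c[i].round(2),s[i].tolist(),l==i) for i in range(1,len(c)) if s[i][4]>=amin]
E
python3 - <<'E'
from h import *
np.set_printoptions(suppress=True,precision=4)
B={"scene":dict(m=(165,195,235,280),pen=(255,190,310,260)),"top":dict(m=(285,150,350,205),pen=(265,208,305,258))}
for n in B:
    p=cv2.imread(f"pics/{n}0.png");d=np.load(f"{n}0.npy");P=cloud(n,d)
    for nm,lo,hi,b in[("orange",(5,150,80),(18,255,255),"m"),("redA",(0,110,60),(4,255,255),"m"),("redB",(172,110,60),(180,255,255),"m"),("yellow",(20,120,70),(33,255,255),"pen"),("blue",(105,120,40),(125,255,255),"pen")]:
        for c,s,m in comps(p,lo,hi,B[n][b]):
            q=P[m];print(n,nm,c,s,"med",np.median(q,0),"zmax",q[:,2].max())
    x0,y0,x1,y1=B[n]["m"];q=P[y0:y1,x0:x1].reshape(-1,3);t=q[q[:,2]>.130];print("pad",len(t),t.mean(0),t.min(0),t.max(0),cv2.minAreaRect(np.float32(t[:,:2])))
    x0,y0,x1,y1=B[n]["pen"];q=P[y0:y1,x0:x1];v,u=np.where(q[...,2]>.118)
    t=q[v,u];print("pentops",[(w.round(4),zz) for w,zz in zip(np.c_[u+x0,v+y0],t)][:12])
    # rail
    b=(310,255,440,320) if n=="scene" else (130,195,212,228)
    q=P[b[1]:b[3],b[0]:b[2]].reshape(-1,3);t=q[(q[:,2]>.144)&(q[:,2]<.153)];l=cv2.fitLine(np.float32(t[:,:2]),cv2.DIST_HUBER,0,.01,.01).ravel();s=(t[:,:2]-l[2:])@l[:2]
    print("rail",len(t),l,np.degrees(np.arctan2(l[1],l[0])),s.min(),s.max(),t[:,2].max())
    w=q[q[:,2]>.1535];print("posts",len(w),[w[(w[:,:2]-l[2:])@l[:2]*sg>0].mean(0) for sg in(1,-1)])
a=cv2.imread("pics/scene0.png")[185:285,160:310];b=cv2.imread("pics/top0.png")[150:250,235:375]
f=lambda i,k:cv2.resize(i,None,fx=k,fy=k,interpolation=cv2.INTER_CUBIC)
a=f(a,2.6);b=f(b,2.6);cv2.imwrite("pics/c1.png",np.hstack([a,b[:a.shape[0]]]))
E
```

```text
scene orange [188.11 218.86] [185, 216, 8, 7, 28] med [ 0.6628 -0.12    0.0707] zmax 0.07979025595067091
scene orange [174.83 229.61] [171, 221, 11, 22, 105] med [ 0.705  -0.1176  0.0672] zmax 0.7875793686798906
scene orange [214.51 250.35] [204, 238, 24, 36, 350] med [0.6729 0.     0.0631] zmax 0.7875793686798906
scene redA [199.49 239.43] [194, 236, 12, 8, 35] med [ 0.6691 -0.0659  0.0465] zmax 0.0497472880720633
scene yellow [293.7 205.5] [281, 190, 26, 41, 552] med [ 0.3998 -0.0483  0.0576] zmax 0.13036574750231933
scene yellow [269.75 204.25] [268, 203, 4, 3, 8] med [0.5327 0.0169 0.1293] zmax 0.13109603218587063
scene yellow [288.38 233.23] [286, 232, 6, 3, 13] med [0.497  0.0374 0.0433] zmax 0.04825102184058694
scene blue [300.52 238.91] [293, 225, 11, 27, 88] med [0.4786 0.0642 0.0326] zmax 0.11605913370229615
scene blue [274.06 242.74] [257, 227, 35, 31, 801] med [0.5349 0.0333 0.0362] zmax 0.7875793686798906
pad 186 [0.7302 0.0475 0.221 ] [ 0.6599 -0.0847  0.1301] [1.1066 0.7728 0.7876] ((0.8771272897720337, 0.3501593768596649), (0.9610589742660522, 0.03743043541908264), 63
[... 1812 characters left out ...]
5381, 0.0187, 0.1222])), (array([289, 218]), array([0.5377, 0.016 , 0.1247])), (array([290, 218]), array([0.5376, 0.0134, 0.1256])), (array([287, 219]), array([0.5355, 0.0214, 0.1218])), (array([288, 219]), array([0.5344, 0.0187, 0.1288])), (array([289, 219]), array([0.5346, 0.0161, 0.1276])), (array([290, 219]), array([0.5342, 0.0134, 0.1299])), (array([291, 219]), array([0.535 , 0.0107, 0.1249])), (array([286, 220]), array([0.5331, 0.024 , 0.1197])), (array([287, 220]), array([0.5317, 0.0214, 0.1286]))]
rail 533 [ 0.3262 -0.9453  0.5557  0.3368] -70.96158 -0.10453792372272731 0.11331360243130137 0.15294372545207313
posts 83 [array([0.536 , 0.203 , 0.4064]), array([0.5269, 0.4119, 0.156 ])]
```

View pics/c1.png

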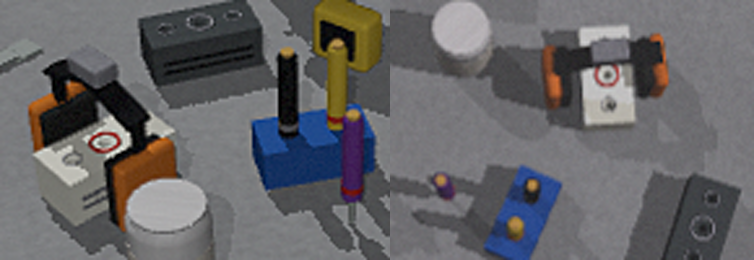

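The crop confirms the choice. The yellow pen with the red band sits in the stand, with the black one in the other pocket and the purple one standing loose in front. The red ring on the white driver lies between the orange cups. Next I take robust poses.

Run:
```python
from h import *
np.set_printoptions(suppress=True,precision=4)
f32=np.float32
for n in("scene","top"):
    p=cv2.imread(f"pics/{n}0.png");P=cloud(n,np.load(f"{n}0.npy"));X,Y,Z=np.moveaxis(P,2,0);ok=Z<.2
    hsv=cv2.cvtColor(p,cv2.COLOR_BGR2HSV)
    m=ok&(Z>.132)&(abs(X-.665)<.05)&(abs(Y+.066)<.05);c=P[m]
    v,u=np.where(m);print(n,"pad",m.sum(),np.median(c,0),c.min(0),c.max(0),cv2.minAreaRect(f32(c[:,:2])),"px",u.mean(),v.mean())
    # centre of pad pixel mask on plane .138
    print(" pad plane",plane(n,[[u.mean(),v.mean()]],.138))
    m=ok&(Z>.060)&(Z<.13)&(abs(X-.665)<.06)&(abs(Y+.066)<.09)&(hsv[...,2]<60);print(" band?",m.sum())
    # driver top white
    m=ok&(abs(Z-.045)<.004)&(abs(X-.665)<.08)&(abs(Y+.068)<.05)&(hsv[...,1]<60)&(hsv[...,2]>110);c=P[m];print(" driver",m.sum(),cv2.minAreaRect(f32(c[:,:2])))
    h=hsv[...,0];m=(((h<6)|(h>170))&(hsv[...,1]>70)&(abs(Z-.045)<.008)&ok&(abs(X-.665)<.03)&(abs(Y+.068)<.02));v,u=np.where(m)
    w=plane(n,np.c_[u,v],.045);print(" ring",m.sum(),cv2.minEnclosingCircle(f32(w[:,:2])),cv2.fitEllipse(f32(w[:,:2])))
    for nm,(x,y) in dict(tester=(.488,.033),screw=(.530,.017)).items():
        m=ok&(Z>.122)&(np.hypot(X-x,Y-y)<.02);v,u=np.where(m);print(" ",nm,m.sum(),P[m].mean(0),"px",u.mean(),v.mean(),plane(n,[[u.mean(),v.mean()]],.1275))
    m=ok&(abs(Z-.04)<.005)&(hsv[...,0]>100)&(hsv[...,0]<130)&(hsv[...,1]>120)&(abs(X-.51)<.08)&(abs(Y-.025)<.07);print(" stand",m.sum(),cv2.minAreaRect(f32(P[m][:,:2])))
    l=np.array([.335,-.942]);o=np.array([.56,.337])
    s=(P[...,:2]-o)@l;e=(P[...,:2]-o)@np.array([.942,.335])
    m=ok&(Z>.147)&(Z<.153)&(abs(s)<.09)&(abs(e)<.03);A=np.polyfit(s[m],e[m],1);print(" rail",A,np.median(Z[m]))
    for sg in(1,-1):
        m=ok&(Z>.1535)&(abs(e)<.03)&(s*sg>.07);print(" post",m.sum(),P[m].mean(0),np.percentile(s[m],[2,98]),np.percentile(e[m],[2,98]))
    m=ok&(Z>.1)&(Z<.112)&(np.hypot(X-.68,Y-.1)<.07);print(" tin",m.sum(),P[m].mean(0),P[m].min(0),P[m].max(0))
```

```text
scene pad 153 [ 0.6743 -0.0589  0.1378] [ 0.6599 -0.0847  0.1326] [ 0.6863 -0.0415  0.1415] ((0.6733182072639465, -0.06296157091856003), (0.02454512007534504, 0.04308101534843445), 5.236813068389893) px 195.22875816993465 208.83006535947712
 pad plane [[ 0.6746 -0.0591  0.138 ]]
 band? 567
 driver 524 ((0.6681777238845825, -0.06730994582176208), (0.11238425970077515, 0.06087197735905647), 3.522505521774292)
 ring 38 ((0.6669426560401917, -0.069538913667202), 0.014346608892083168) ((0.6670104265213013, -0.06966597586870193), (0.025243578478693962, 0.025975016877055168), 80.70558166503906)
  tester 32 [0.4934 0.036  0.1257] px 289.125 202.78125 [[0.4951 0.038  0.1275]]
  screw 31 [0.5328 0.0187 0.1261] px 270.19354838709677 205.61290322580646 [[0.534  0.0203 0.1275]]
 stand 439 ((0.5115721821784973, 0.02543451637029648), (0.05628407001495361, 0.10085409879684448), 64.78597259521484)
 rail [0.0108 0.002 ] 0.14938203218901525
 post 605 [ 0.7951 -0.3218  0.174 ] [0.0975 0.8144] [-0.0286  0.0281]
 post 132 [0.5231 0.4409 0.1562] [-0.1175 -0.1028] [-0.0148  0.0134]
 tin 528 [0.7067 0.0949 0
[... 525 characters left out ...]
097720503807) ((0.6663306951522827, -0.06891676783561707), (0.024299614131450653, 0.025748617947101593), 113.05269622802734)
  tester 28 [0.4907 0.0331 0.1255] px 282.64285714285717 235.42857142857142 [[0.4905 0.0331 0.1275]]
  screw 26 [0.5303 0.0159 0.1268] px 289.0769230769231 220.6153846153846 [[0.5302 0.0159 0.1275]]
 stand 422 ((0.5097846984863281, 0.02470565028488636), (0.0486731119453907, 0.09907879680395126), 66.11695098876953)
 rail [-0.0028 -0.0035] 0.14953903416435466
 post 180 [ 0.7629 -0.2336  0.1717] [0.0982 0.8135] [-0.0288  0.0284]
 post 56 [0.5206 0.4371 0.157 ] [-0.1164 -0.0836] [-0.0174  0.0112]
 tin 359 [0.7018 0.0918 0.1057] [0.6702 0.0624 0.1002] [0.7328 0.121  0.1118]
```

```bash
cat > go.py <<'E'
# python3 go.py x y z yaw_deg : shift (cm, tool axes) and turn (deg, tool axes) from the measured pose
import sys,numpy as np
from scipy.spatial.transform import Rotation as R
from rig import arm
s=arm.state();x,y,z,w=map(float,sys.argv[1:5]);r=R.from_euler("xyz",s["ee_rot"])
print("d",(r.inv().apply(np.array([x,y,z])-s["position"])*100).round(2),"turn",(r.inv()*R.from_euler("xyz",[180,0,w],degrees=True)).as_rotvec(degrees=True).round(2),"t",round(s["t"],2),"pos",np.round(s["position"],4),"rpy",np.degrees(s["ee_rot"]).round(2),"F",np.round(s["wrist_force"],1),"grip",round(s["grip_force"],1),round(s["opening"],4))
E
M="python3 -m pendant"
$M '[[19.5,-9.8,-2.1,0,0,0,1],[19.5,-9.8,-2.1,0,0,0,1],[19.5,-9.8,-2.1,0,0,0,1],[19.5,-9.8,-2.1,0,0,0,1],[19.5,-9.8,-2.1,0,0,0,1]]'
$M '[[19.5,-9.8,-2.1,0,0,0,1],[19.5,-9.8,-2.1,0,0,0,1],[19.5,-9.8,-2.1,0,0,0,1],[19.5,-9.8,-2.1,0,0,0,1],[19.5,-9.8,-2.1,0,0,0,1]]'
$M '[[19.5,-9.8,-2.1,0,0,0,1],[19.5,-9.8,-2.1,0,0,0,1],[19.5,-9.8,-2.1,0,0,0,1],[19.5,-9.8,-2.1,0,0,0,1],[19.5,-9.8,-2.1,0,0,0,1]]'
$M '[[0,0,0,0,0,-36,1],[0,0,0,0,0,-36,1],[0,0,0,0,0,-36,1],[0,0,0,0,0,-36,1],[0,0,0,0,0,-36,1]]'
$M '[[0,0,0,0,0,-35,1],[0,0,0,0,0,-35,1],[0,0,0,0,0,-35,1],[0,0,0,0,0,-35,1],[0,0,0,0,0,-35,1]]'
python3 go.py .670 -.065 .25 95.2
```

```text
t: 0.6
position: [0.3954, -0.3981, 0.2081]
ee_rot: [-3.141, -0.002, 0.423]
wrist_force: [-0.1, -1.2, -0.7]
opening: 0.0879
grip_force: 0.0
t: 1.1
position: [0.5333, -0.2287, 0.2289]
ee_rot: [-3.14, -0.002, 0.423]
wrist_force: [0.0, -0.1, -0.1]
opening: 0.0874
grip_force: 0.0
t: 1.6
position: [0.6709, -0.0596, 0.2492]
ee_rot: [-3.139, -0.001, 0.423]
wrist_force: [-0.4, 0.4, -0.2]
opening: 0.0877
grip_force: 0.0
t: 2.1
position: [0.6686, -0.0659, 0.2491]
ee_rot: [-3.141, 0.0, 1.048]
wrist_force: [0.7, 0.1, -0.5]
opening: 0.0878
grip_force: 0.0
t: 2.6
position: [0.6687, -0.066, 0.2493]
ee_rot: [-3.141, -0.0, 1.656]
wrist_force: [0.4, 0.2, 1.0]
opening: 0.0878
grip_force: 0.0
d [ 0.09  0.14 -0.07] turn [-0.04 -0.02 -0.35] t 2.6 pos [ 0.6687 -0.066   0.2493] rpy [-1.7996e+02 -2.0000e-02  9.4850e+01] F [0.4 0.2 1. ] grip 0.0 0.0878
```

```bash
M="python3 -m pendant"
$M '[[0.1,0.1,3,0,0,-0.3,1],[0.1,0.1,6,0,0,-0.3,1],[0.1,0.1,8.5,0,0,-0.3,1],[0.1,0.1,9.5,0,0,-0.3,1],[0.1,0.1,9.5,0,0,-0.3,1]]' >/dev/null
$M '[[0,0,1,0,0,0,1],[0,0,2,0,0,0,1],[0,0,2.8,0,0,0,1],[0,0,3.0,0,0,0,1],[0,0,3.0,0,0,0,1]]'
python3 go.py .670 -.065 .1235 95.2
python3 - <<'E'
from h import *
p,d=arm.grab_frame("scene");cv2.imwrite("pics/s1.png",cv2.resize(p[160:280,140:290],None,fx=5,fy=5,interpolation=cv2.INTER_CUBIC)[:600,:750])
E
```

```text
t: 3.6
position: [0.6696, -0.0648, 0.1244]
ee_rot: [-3.141, -0.0, 1.661]
wrist_force: [0.3, -0.1, 0.1]
opening: 0.0879
grip_force: 0.0
d [-0.03  0.03  0.09] turn [-0.03 -0.01 -0.03] t 3.6 pos [ 0.6696 -0.0648  0.1244] rpy [-1.7997e+02 -1.0000e-02  9.5170e+01] F [ 0.3 -0.1  0.1] grip 0.0 0.0879
```

View pics/s1.png

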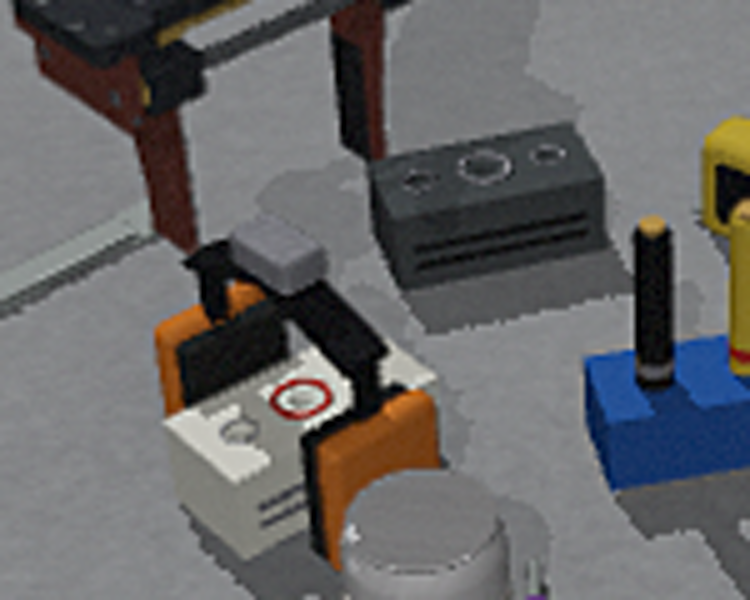

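The open fingers straddle the pad: the left tip is at about crop (185,248), the right tip at (370,158) and the grey pad at (280,255). The fingers look high or far off in this view, so I check them by projection and depth.

Run:
```python
from h import *
np.set_printoptions(suppress=True,precision=4)
s=arm.state();tcp=np.array(s["position"])
for n in("scene","top"):
    p,d=arm.grab_frame(n);K,D,R,t=cal(n)
    print(n,"tcp proj",cv2.projectPoints(tcp[None],cv2.Rodrigues(R)[0],t,K,D)[0].ravel())
    P=cloud(n,d);X,Y,Z=np.moveaxis(P,2,0);h=cv2.cvtColor(p,cv2.COLOR_BGR2HSV)
    for nm,a in(("far/low x",(X<.64)),("high x",(X>.695))):
        m=a&(abs(X-.67)<.075)&(abs(Y+.065)<.045)&(Z>.1)&(Z<.19);q=P[m]
        if len(q):print(nm,m.sum(),"zmin",np.percentile(q[:,2],[0,2,5]),q[q[:,2]<np.percentile(q[:,2],15)].mean(0),q.min(0),q.max(0))
    m=(abs(X-.67)<.019)&(abs(Y+.065)<.03)&(Z>.132)&(Z<.145);print("pad",m.sum(),P[m].mean(0))
```

```text
scene tcp proj [196.3083 211.845 ]
far/low x 103 zmin [0.161  0.1619 0.1625] [ 0.6258 -0.0644  0.1637] [ 0.6165 -0.0771  0.161 ] [ 0.6303 -0.0539  0.1896]
high x 102 zmin [0.161  0.162  0.1638] [ 0.7219 -0.0541  0.1646] [ 0.7139 -0.0701  0.161 ] [ 0.7259 -0.0436  0.1898]
pad 155 [ 0.6746 -0.0604  0.1374]
top tcp proj [318.5108 169.9929]
pad 4 [ 0.6603 -0.0517  0.1353]
```

```bash
cat > tips.py <<'E'
from h import *
np.set_printoptions(suppress=True,precision=4)
s=arm.state();c=np.array(s["position"]);p,d=arm.grab_frame("scene");P=cloud("scene",d);X,Y,Z=np.moveaxis(P,2,0)
for sg in(1,-1):
    a=(X-c[0])*sg;m=(a>.010)&(a<.08)&(abs(Y-c[1])<.03)&(Z>c[2]-.03)&(Z<.21);v,u=np.where(m);q=P[m];k=p[m].astype(int)
    red=(k[:,2]>k[:,1]*1.5)&(k[:,2]>50);q=q[red];print(len(q),np.percentile(q[:,2],[0,3,10]) if len(q) else "",q[q[:,2]<np.percentile(q[:,2],15)].mean(0) if len(q) else "")
print(c,s["opening"],s["grip_force"])
E
python3 -m pendant '[[0,0,0,0,0,0,0.5],[0,0,0,0,0,0,0.5],[0,0,0,0,0,0,0.5],[0,0,0,0,0,0,0.5],[0,0,0,0,0,0,0.5]]' 20
python3 tips.py
python3 - <<'E'
from h import *
p,d=arm.grab_frame("scene");cv2.imwrite("pics/s2.png",cv2.resize(p[160:280,140:290],None,fx=5,fy=5,interpolation=cv2.INTER_CUBIC)[:600,:750])
E
```

```text
t: 4.25
position: [0.6698, -0.0648, 0.1248]
ee_rot: [3.142, 0.0, 1.661]
wrist_force: [-0.7, -0.5, 0.8]
opening: 0.0514
grip_force: 0.0
116 [0.1147 0.1642 0.1687] [ 0.7028 -0.0573  0.1618]
45 [0.1613 0.164  0.1688] [ 0.641  -0.0559  0.1665]
[ 0.6698 -0.0648  0.1248] 0.051358944840756614 0.0
```

View pics/s2.png

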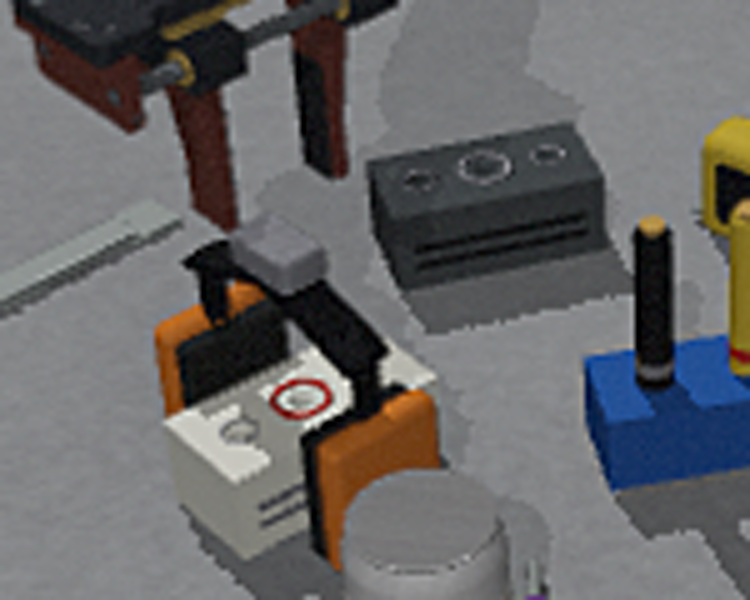

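The fingers slide in a straight line, and their tips stand at z≈0.161 while the reported TCP z is 0.1248. In this crop the tips are at (225,225) and (330,175), both above the pad at (280,250). The real tips are about 37 mm higher than reported, so I lower in steps and measure again.

```bash
python3 -m pendant '[[0,0,0.8,0,0,0,0.55],[0,0,1.6,0,0,0,0.55],[0,0,2.2,0,0,0,0.55],[0,0,2.5,0,0,0,0.55],[0,0,2.5,0,0,0,0.55]]' 20
python3 tips.py
python3 - <<'E'
from h import *
for n in("scene","top"):
  p,d=arm.grab_frame(n)
  if n=="scene":cv2.imwrite("pics/s3.png",cv2.resize(p[160:280,140:290],None,fx=5,fy=5,interpolation=cv2.INTER_CUBIC)[:600,:750])
E
```

```text
t: 4.85
position: [0.6694, -0.0647, 0.0989]
ee_rot: [-3.14, -0.0, 1.661]
wrist_force: [-0.3, -0.0, -0.4]
opening: 0.0484
grip_force: 0.0
157 [0.1145 0.1373 0.1411] [ 0.7007 -0.0587  0.138 ]
102 [0.1378 0.143  0.1486] [ 0.6423 -0.0556  0.1466]
[ 0.6694 -0.0647  0.0989] 0.048384532552238506 0.0
```

View pics/s3.png

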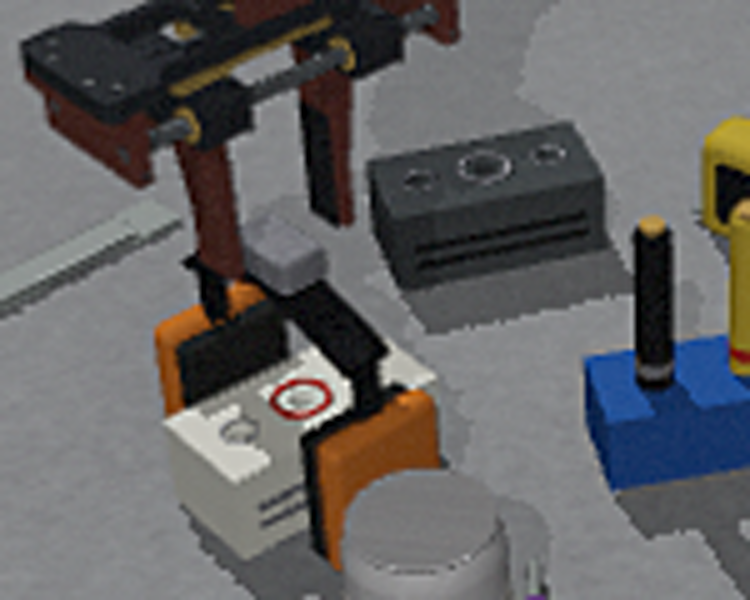

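The tips are now level with the pad's top, at crop (225,278) and (335,222), so the offset is about 37.5 mm. I lower 1.25 cm more, which puts the tips at about 0.124, and close.

```bash
M="python3 -m pendant"
$M '[[0,0,0.6,0,0,0,0.55],[0,0,1.1,0,0,0,0.55],[0,0,1.25,0,0,0,0.55],[0,0,1.25,0,0,0,0.3],[0,0,1.25,0,0,0,0.2]]' 25
$M '[[0,0,0,0,0,0,0],[0,0,0,0,0,0,0],[0,0,0,0,0,0,0],[0,0,0,0,0,0,0],[0,0,0,0,0,0,0]]' 25
python3 tips.py
```

```text
t: 5.5
position: [0.6699, -0.0647, 0.0872]
ee_rot: [3.142, -0.0, 1.661]
wrist_force: [0.2, -0.7, 0.7]
opening: 0.0354
grip_force: 0.0
t: 6.0
position: [0.67, -0.0647, 0.0874]
ee_rot: [3.141, 0.0, 1.661]
wrist_force: [0.2, -0.7, 1.2]
opening: 0.0238
grip_force: 24.9
171 [0.1246 0.1271 0.1312] [ 0.6909 -0.0586  0.1295]
99 [0.1311 0.1364 0.1442] [ 0.6545 -0.0545  0.1409]
[ 0.67   -0.0647  0.0874] 0.02377663060684936 24.88495409488678
```

```bash
M="python3 -m pendant"
$M '[[0,0,-2,0,0,0,0],[0,0,-5,0,0,0,0],[0,0,-9,0,0,0,0],[0,0,-13,0,0,0,0],[0,0,-16,0,0,0,0]]'
$M '[[0,0,-2,0,0,0,0],[0,0,-3.5,0,0,0,0],[3,-0.5,-3.5,0,0,0,0],[7,-1.2,-3.5,0,0,0,0],[11,-2,-3.5,0,0,0,0]]'
$M '[[4,-0.7,0,0,0,0,0],[8,-1.5,0,0,0,0,0],[12,-2.2,0,0,0,0,0],[16,-3,0,0,0,0,0],[20,-3.7,0,0,0,0,0]]'
$M '[[4,-0.7,0,0,0,0,0],[7.5,-1.4,0,0,0,0,0],[9.5,-1.7,0,0,0,0,0],[10.4,-1.8,0,0,0,0,0],[10.4,-1.8,0,0,0,0,0]]'
$M '[[0,0,0,0,0,6,0],[0,0,0,0,0,14,0],[0,0,0,0,0,22,0],[0,0,0,0,0,30,0],[0,0,0,0,0,38,0]]'
$M '[[0,0,0,0,0,8,0],[0,0,0,0,0,16,0],[0,0,0,0,0,24,0],[0,0,0,0,0,32,0],[0,0,0,0,0,37.6,0]]'
$M '[[0,0,0,0,0,0,0],[0,0,0,0,0,0,0]]'
python3 go.py .5583 .340 .277 19.6
python3 - <<'E'
from h import *
np.set_printoptions(suppress=True,precision=4)
for n in("scene","top"):
  p,d=arm.grab_frame(n);cv2.imwrite(f"pics/r1{n}.png",p);np.save(f"r1{n}.npy",d)
a=cv2.imread("pics/r1scene.png")[130:400,250:500];b=cv2.imread("pics/r1top.png")[120:280,90:250]
cv2.imwrite("pics/r1.png",np.hstack([cv2.resize(a,(400,432)),cv2.resize(b,(400,432))]))
E
```

```text
t: 6.55
position: [0.6699, -0.0647, 0.2496]
ee_rot: [3.14, 0.0, 1.661]
wrist_force: [-0.4, -0.4, -1.5]
opening: 0.0238
grip_force: 24.9
t: 7.05
position: [0.6392, 0.0435, 0.2812]
ee_rot: [-3.14, -0.0, 1.66]
wrist_force: [0.8, -0.0, -1.7]
opening: 0.0237
grip_force: 25.0
t: 7.55
position: [0.584, 0.24, 0.2815]
ee_rot: [-3.14, 0.001, 1.661]
wrist_force: [1.1, -0.8, -2.6]
opening: 0.0237
grip_force: 25.0
t: 8.05
position: [0.557, 0.3416, 0.2814]
ee_rot: [-3.14, 0.0, 1.663]
wrist_force: [-0.2, -0.1, -1.7]
opening: 0.0236
grip_force: 25.0
t: 8.55
position: [0.559, 0.3381, 0.2819]
ee_rot: [3.141, 0.001, 0.989]
wrist_force: [-0.2, -0.3, -2.1]
opening: 0.0241
grip_force: 25.0
t: 9.05
position: [0.5589, 0.3382, 0.282]
ee_rot: [3.14, 0.0, 0.333]
wrist_force: [0.5, 1.2, -2.5]
opening: 0.0237
grip_force: 25.0
t: 9.25
position: [0.5584, 0.3393, 0.2821]
ee_rot: [3.141, 0.0, 0.343]
wrist_force: [-0.3, -0.4, -1.9]
opening: 0.0238
grip_force: 25.0
d [ 0.01 -0.07  0.51] turn [0.05 0.01 0.04] t 9.25 pos [0.5584 0.3393 0.2821] rpy [1.7995e+02 1.0000e-02 1.9640e+01] F [-0.3 -0.4 -1.9] grip 25.0 0.0238
```

View pics/r1.png

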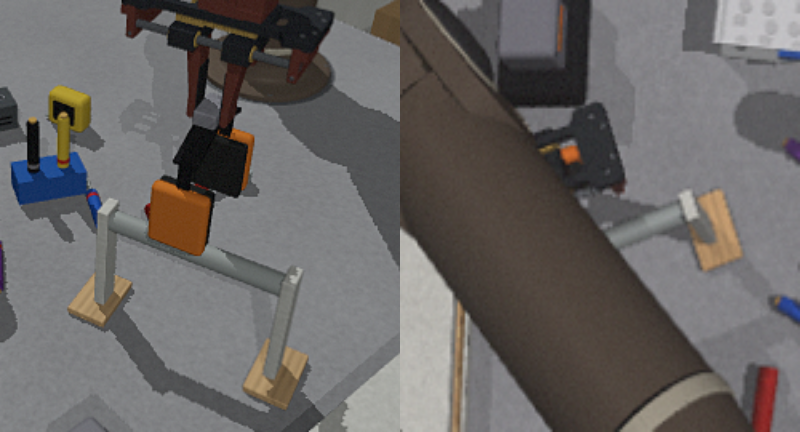

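The scene view shows the ear defenders held level over the rail. The near orange cup is at crop (180,215), in front of and above the tube, and the top view is hidden by the arm. I measure them relative to the rail within the scene view, so camera bias cancels.

Run:
```python
from h import *
np.set_printoptions(suppress=True,precision=4)
n="scene";p=cv2.imread("pics/r1scene.png");P=cloud(n,np.load("r1scene.npy"))
P0=cloud(n,np.load("scene0.npy"))
l=np.array([-.335,.942]);l/=np.linalg.norm(l);g=np.array([l[1],-l[0]]);o=np.array([.5583,.340])
S=lambda P:((P[...,:2]-o)@l,(P[...,:2]-o)@g,P[...,2])
s,e,z=S(P0);m=(z>.1465)&(z<.153)&(abs(s)<.09)&(abs(e)<.03);A=np.polyfit(s[m],e[m],1);print("rail top e fit",A,"z",np.percentile(z[m],[50,90]),m.sum())
m=(z>.147)&(z<.16)&(abs(abs(s)-.105)<.02)&(abs(e)<.03)
for sg in(1,-1):k=m&(s*sg>0)&(z>.154);print("post s",sg,np.percentile(s[k],[3,97]),np.percentile(e[k],[3,97]))
s,e,z=S(P)
hs=cv2.cvtColor(p,cv2.COLOR_BGR2HSV);m=cv2.inRange(hs,(5,150,60),(18,255,255))>0;m&=(z<.35)&(abs(s)<.08)&(abs(e)<.1)
for nm,k in(("front",m&(e>0)),("back",m&(e<0))):
    q=np.c_[s[k],e[k],z[k]];c=np.median(q,0);q=q[np.abs(q-c).max(1)<.05];r=q[abs(q[:,1]-np.median(q[:,1]))<.006]
    nn=np.linalg.svd(r-r.mean(0))[2][2];print(nm,len(q),"med",c,"lo",np.percentile(q,2,0),"hi",np.percentile(q,98,0),"normal s,e,z",nn)
k=(abs(s)<.03)&(abs(e)<.035)&(z>.30)&(z<.345)&(hs[...,1]<40)&(hs[...,2]>80);print("pad",k.sum(),s[k].mean(),e[k].mean(),np.percentile(z[k],[2,98]))
```

```text
rail top e fit [-0.0112  0.0027] z [0.1493 0.1511] 707
post s 1 [0.0998 0.1142] [-0.0136  0.0137]
post s -1 [-0.1128 -0.0995] [-0.0121  0.0156]
front 1371 med [0.003  0.0666 0.2388] lo [-0.0267  0.0571  0.1999] hi [0.0292 0.0691 0.2668] normal s,e,z [-0.0218 -0.9996 -0.018 ]
back 181 med [ 0.0257 -0.0544  0.2617] lo [-0.0014 -0.0642  0.2147] hi [ 0.029  -0.0496  0.2679] normal s,e,z [0.109  0.9938 0.0216]
pad 203 -0.0011236638637360733 0.009784860588202424 [0.3183 0.3342]
```

```bash
M="python3 -m pendant"
$M '[[0.1,0,2,0,0,0,0],[0.1,0,5,0,0,0,0],[0.1,0,8,0,0,0,0],[0.1,0,11,0,0,0,0],[0.1,0,13,0,0,0,0]]'
$M '[[0,0,1,0,0,0,0],[0,0,1.8,0,0,0,0],[0,0,2.3,0,0,0,0],[0,0,2.5,0,0,0,0],[0,0,2.6,0,0,0,0]]'
$M '[[0,0,0.1,0,0,0,0],[0,0,0.2,0,0,0,0],[0,0,0.3,0,0,0,0],[0,0,0.4,0,0,0,0],[0,0,0.4,0,0,0,0]]'
python3 go.py .5583 .340 .120 19.6
```

```text
t: 9.85
position: [0.5581, 0.3401, 0.1499]
ee_rot: [3.141, 0.002, 0.343]
wrist_force: [-0.3, 0.4, -2.4]
opening: 0.0239
grip_force: 25.0
t: 10.35
position: [0.5591, 0.3414, 0.1269]
ee_rot: [-3.141, -0.001, 0.342]
wrist_force: [-0.1, -0.5, -2.2]
opening: 0.0238
grip_force: 25.0
t: 10.85
position: [0.5586, 0.3411, 0.1221]
ee_rot: [3.142, 0.0, 0.342]
wrist_force: [-0.6, -0.0, -2.5]
opening: 0.0241
grip_force: 25.0
d [-0.07  0.09  0.21] turn [ 0.    0.01 -0.02] t 10.85 pos [0.5586 0.3411 0.1221] rpy [1.800e+02 1.000e-02 1.958e+01] F [-0.6 -0.  -2.5] grip 25.0 0.0241
```

Still unsupported (−2.5 N); I go on in small steps until contact.

```bash
M="python3 -m pendant"
$M '[[0,0,0.1,0,0,0,0],[0,0,0.2,0,0,0,0],[0,0,0.2,0,0,0,0]]' | egrep 'posi|wrist'
$M '[[0,0,0.1,0,0,0,0],[0,0,0.1,0,0,0,0]]' | egrep 'posi|wrist'
$M '[[0,0,0.1,0,0,0,0],[0,0,0.1,0,0,0,0]]' | egrep 'posi|wrist'
```

```text
position: [0.5588, 0.3412, 0.1209]
wrist_force: [-0.9, -0.9, 3.5]
position: [0.5589, 0.3412, 0.1208]
wrist_force: [-3.6, -2.7, 9.2]
position: [0.5591, 0.3413, 0.1207]
wrist_force: [-5.5, -4.1, 15.2]
```

Contact. The lateral push toward −e means they sit slightly too far to +e, so I ease up and shift back 1–2 mm.

```bash
M="python3 -m pendant"
$M '[[0,0,-0.3,0,0,0,0],[-0.15,0,-0.3,0,0,0,0],[-0.15,0,-0.3,0,0,0,0]]' | egrep 'posi|wrist'
$M '[[0,0,0.1,0,0,0,0],[0,0,0.15,0,0,0,0],[0,0,0.15,0,0,0,0]]' | egrep 'posi|wrist'
$M '[[0,0,0.1,0,0,0,0],[0,0,0.1,0,0,0,0]]' | egrep 'posi|wrist'
$M '[[0,0,0.1,0,0,0,0],[0,0,0.1,0,0,0,0]]' | egrep 'posi|wrist'
```

```text
position: [0.557, 0.3405, 0.1208]
wrist_force: [0.1, -1.1, -2.4]
position: [0.5572, 0.3406, 0.1203]
wrist_force: [-2.5, -1.2, 5.6]
position: [0.5573, 0.3406, 0.1203]
wrist_force: [-5.3, -3.4, 11.6]
position: [0.5573, 0.3407, 0.1202]
wrist_force: [-6.1, -3.9, 17.0]
```

```bash
M="python3 -m pendant"
$M '[[0,0,-0.4,0,0,0,0],[-0.25,0,-0.4,0,0,0,0],[-0.25,0,-0.4,0,0,0,0]]' | egrep 'posi|wrist'
$M '[[0,0,0.1,0,0,0,0],[0,0,0.2,0,0,0,0],[0,0,0.2,0,0,0,0]]' | egrep 'posi|wrist'
$M '[[0,0,0.1,0,0,0,0],[0,0,0.1,0,0,0,0]]' | egrep 'posi|wrist'
$M '[[0,0,0.1,0,0,0,0],[0,0,0.1,0,0,0,0]]' | egrep 'posi|wrist'
```

```text
position: [0.5546, 0.3397, 0.1213]
wrist_force: [-0.3, -0.4, -1.2]
position: [0.5555, 0.3402, 0.1209]
wrist_force: [-1.8, -1.3, 7.7]
position: [0.5557, 0.3405, 0.1207]
wrist_force: [-2.6, -2.7, 12.3]
position: [0.5561, 0.3406, 0.1206]
wrist_force: [-3.3, -2.8, 16.9]
```

```bash
M="python3 -m pendant"
$M '[[0,0,-0.4,0,0,0,0],[0.15,0,-0.4,0,0,0,0],[0.15,0,-0.4,0,0,0,0]]' | egrep 'posi|wrist'
$M '[[0,0,0.1,0,0,0,0],[0,0,0.2,0,0,0,0],[0,0,0.2,0,0,0,0]]' | egrep 'posi|wrist'
$M '[[0,0,0.05,0,0,0,0.05],[0,0,0.05,0,0,0,0.15],[0,0,0.05,0,0,0,0.25],[0,0,0.05,0,0,0,0.4],[0,0,0.05,0,0,0,0.6]]' | egrep 'posi|wrist|open'
python3 - <<'E'
from h import *
p,d=arm.grab_frame("scene");cv2.imwrite("pics/r2.png",cv2.resize(p[190:390,280:460],None,fx=3,fy=3,interpolation=cv2.INTER_CUBIC))
E
```

```text
position: [0.5562, 0.3401, 0.1209]
wrist_force: [-0.6, -0.0, -2.5]
position: [0.5567, 0.3405, 0.1204]
wrist_force: [-1.2, -0.6, 6.2]
position: [0.5563, 0.3403, 0.1189]
wrist_force: [-0.2, -0.7, -0.2]
opening: 0.0362
```

View pics/r2.png

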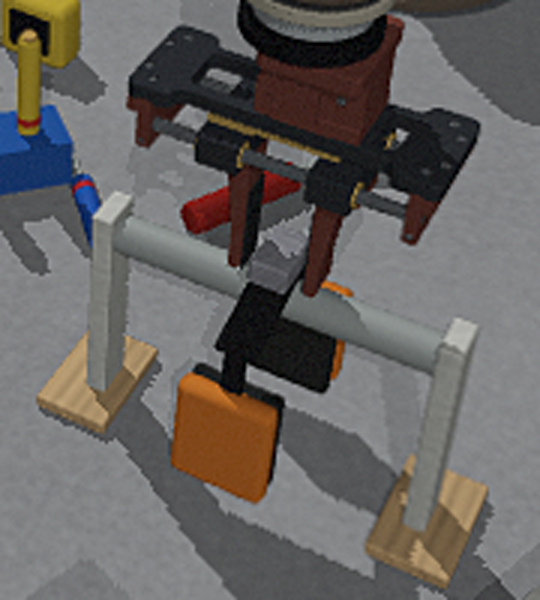

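The ear defenders hang over the tube by the headband: band at (255,310), near cup at (225,440). The open fingers stand clear on either side. I retreat upward and go over to the tester.

```bash
M="python3 -m pendant"
$M '[[0,0,-1,0,0,0,0.6],[0,0,-4,0,0,0,0.6],[0,0,-8,0,0,0,0.6],[0,0,-12,0,0,0,0.6],[0,0,-15,0,0,0,0.6]]' | grep posi
$M '[[-1.6,2.7,0,0,0,0,0.5],[-3.3,5.3,0,0,0,0,0.5],[-4.9,8,0,0,0,0,0.5],[-6.6,10.6,0,0,0,0,0.5],[-8.2,13.3,0,0,0,0,0.5]]' | grep posi
$M '[[-1.6,2.7,0,0,0,0,0.5],[-3.3,5.3,0,0,0,0,0.5],[-4.9,8,0,0,0,0,0.5],[-6.6,10.6,0,0,0,0,0.5],[-8.2,13.3,0,0,0,0,0.5]]' | grep posi
$M '[[0,0,0,0,0,8,0.5],[0,0,0,0,0,16,0.5],[0,0,0,0,0,22,0.5]]' | grep posi
$M '[[0,0,0,0,0,8,0.5],[0,0,0,0,0,16,0.5],[0,0,0,0,0,21.6,0.5],[0,0,0,0,0,21.6,0.5],[0,0,0,0,0,21.6,0.5]]' | grep posi
python3 go.py .491 .0338 .0285 -24
python3 - <<'E'
from h import *
np.set_printoptions(suppress=True,precision=4)
p,d=arm.grab_frame("scene");cv2.imwrite("pics/g1.png",p);P=cloud("scene",d);X,Y,Z=np.moveaxis(P,2,0)
for nm,(x,y) in dict(tester=(.493,.036),screw=(.533,.019)).items():
    m=(Z>.122)&(Z<.135)&(np.hypot(X-x,Y-y)<.02);print(nm,m.sum(),P[m].mean(0))
h=cv2.cvtColor(p,cv2.COLOR_BGR2HSV)
m=(cv2.inRange(h,(130,60,30),(165,255,255))>0)&(Z<.2)&(abs(X-.5)<.1)&(abs(Y-.09)<.08);q=P[m];print("purple",len(q),np.percentile(q,98,0),q.mean(0))
# muffs hung
l=np.array([-.335,.942]);g=np.array([.942,.335]);o=np.array([.5583,.340]);e=(P[...,:2]-o)@g;s=(P[...,:2]-o)@l
m=(cv2.inRange(h,(5,150,60),(18,255,255))>0)&(abs(e)<.1)&(abs(s)<.08)&(Z<.2);k=m&(e>0);print("cup",k.sum(),np.median(e[k]),np.median(s[k]),Z[k].min(),Z[k].max())
E
```

```text
position: [0.5566, 0.3407, 0.2727]
position: [0.5232, 0.1865, 0.2699]
position: [0.4905, 0.0337, 0.27]
position: [0.491, 0.0345, 0.27]
position: [0.491, 0.0349, 0.2696]
d [ 0.04  0.1  24.11] turn [-0.02 -0.02  0.17] t 17.0 pos [0.491  0.0349 0.2696] rpy [-1.7998e+02 -2.0000e-02 -2.3830e+01] F [-0.3 -0.8  0.2] grip 0.0 0.0436
tester 31 [0.4932 0.0366 0.126 ]
screw 31 [0.5327 0.0191 0.1262]
purple 7 [0.4919 0.0959 0.0539] [0.4858 0.0693 0.0308]
cup 1066 0.06747871645638272 0.004309093961479049 0.0006329796819721789 0.10957158572755765
```

```bash
M="python3 -m pendant"
$M '[[0,0.1,3.5,0,0,0,0.5],[0,0.1,7.5,0,0,0,0.5],[0,0.1,11.5,0,0,0,0.5],[0,0.1,14.5,0,0,0,0.5],[0,0.1,16,0,0,0,0.5]]' | egrep 'posi|wrist'
$M '[[0,0,2,0,0,0,0.5],[0,0,4,0,0,0,0.5],[0,0,6,0,0,0,0.5],[0,0,7.5,0,0,0,0.5],[0,0,8.1,0,0,0,0.5]]' | egrep 'posi|wrist'
python3 go.py .491 .0338 .0285 -24
$M '[[0,0,0,0,0,0,0.3],[0,0,0,0,0,0,0.2],[0,0,0,0,0,0,0],[0,0,0,0,0,0,0],[0,0,0,0,0,0,0]]' 15
$M '[[0,0,0,0,0,0,0],[0,0,0,0,0,0,0]]' 15
python3 - <<'E'
from h import *
p,d=arm.grab_frame("scene");cv2.imwrite("pics/g2.png",cv2.resize(p[150:270,220:340],None,fx=5,fy=5,interpolation=cv2.INTER_CUBIC))
E
```

```text
position: [0.4889, 0.0336, 0.1067]
wrist_force: [-0.4, -0.6, -0.2]
position: [0.4898, 0.0337, 0.027]
wrist_force: [0.7, 0.3, -0.4]
d [ 0.11 -0.06 -0.15] turn [0.05 0.1  0.09] t 18.05 pos [0.4898 0.0337 0.027 ] rpy [ 1.7995e+02  1.0000e-01 -2.3910e+01] F [ 0.7  0.3 -0.4] grip 0.0 0.044
t: 18.55
position: [0.4912, 0.0338, 0.029]
ee_rot: [-3.141, -0.001, -0.419]
wrist_force: [-0.1, -0.3, 5.2]
opening: 0.0175
grip_force: 15.0
t: 18.75
position: [0.4912, 0.0338, 0.029]
ee_rot: [-3.141, -0.001, -0.419]
wrist_force: [-0.5, -0.9, 6.5]
opening: 0.0177
grip_force: 15.0
```

View pics/g2.png

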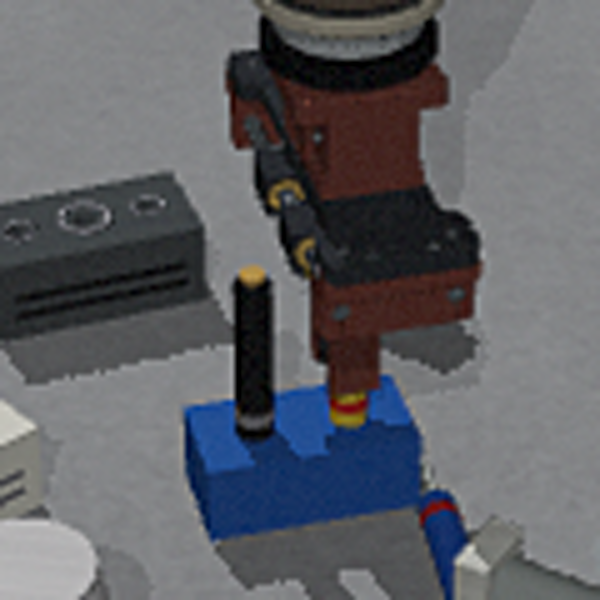

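The gripper holds the yellow tester, with its red band visible under the fingers at (348,405), and the black pen is untouched at (255,350). The blue look-alike is now at about (440,520), so the look-alikes seem to move. I track them numerically and check the tip height.

Run:
```python
from h import *
np.set_printoptions(suppress=True,precision=3)
p,d=arm.grab_frame("scene");cv2.imwrite("pics/g3scene.png",p);np.save("g3s.npy",d)
pt,dt=arm.grab_frame("top");cv2.imwrite("pics/g3top.png",pt);np.save("g3t.npy",dt)
for n,f,df in(("scene","scene0","scene0.npy"),("top","top0","top0.npy"),("scene","r1scene","r1scene.npy"),("top","r1top","r1top.npy"),("scene","g3scene","g3s.npy"),("top","g3top","g3t.npy")):
    im=cv2.imread(f"pics/{f}.png");P=cloud(n,np.load(df))
    for nm,lo,hi in(("purple",(130,80,40),(165,255,255)),("blue",(108,120,40),(127,255,255))):
        for c,s,m in comps(im,lo,hi,(100,100,500,400),8):
            q=P[m&(P[...,2]<.25)]
            if len(q) and s[4]<300 and abs(np.median(q[:,1]))<.5:print(f,nm,c,s,"med",np.median(q,0),"z",q[:,2].min(),q[:,2].max())
P=cloud("scene",np.load("g3s.npy"));k=p.astype(int);X,Y,Z=np.moveaxis(P,2,0)
m=(k[...,2]>k[...,1]*1.5)&(k[...,2]>45)&(abs(X-.491)<.05)&(abs(Y-.034)<.05)&(Z<.16)&(Z>.03);v,u=np.where(m)
for r in range(225,236):print(r,[(Z[r,c].round(3),p[r,c].tolist()) for c in(287,290,293)])
```

```text
scene0 purple [295.34 243.74] [291, 230, 9, 28, 207] med [0.542 0.116 0.084] z 0.04521935531135324 0.11810355074843404
scene0 purple [294.65 260.65] [291, 259, 8, 4, 20] med [0.543 0.114 0.035] z 0.030814734171764502 0.04249216736431316
scene0 blue [327.07 214.4 ] [323, 201, 9, 27, 198] med [0.418 0.081 0.085] z -0.0025707634780900435 0.11749321216785502
scene0 blue [297.  226.6] [294, 225, 7, 6, 15] med [0.463 0.026 0.04 ] z 0.03769704139260022 0.11605913370229615
scene0 blue [325.64 231.21] [323, 230, 7, 3, 14] med [0.418 0.079 0.035] z 0.03281001344095824 0.037901158145805636
scene0 blue [301.44 242.17] [299, 232, 5, 20, 64] med [0.479 0.066 0.03 ] z 0.0018237078143301666 0.07204831350522156
scene0 blue [207.12 315.34] [203, 310, 9, 13, 41] med [0.781 0.143 0.053] z 0.04320928623657205 0.05730978982219204
top0 purple [256.57 222.43] [253, 218, 7, 8, 30] med [0.531 0.104 0.083] z 0.038734602016378794 0.11465022157117777
top0 blue [246.45 139.77] [242, 139, 9, 3, 22] med [0.779 0.137 0.052] z 0.04564802215172992 0.056573194426207785
top0 blue [268.62 267.38] [266, 264, 5, 6, 13] med
[... 2602 characters left out ...]
.float64(0.055), [65, 37, 62])]
230 [(np.float64(0.054), [21, 49, 119]), (np.float64(0.057), [32, 94, 127]), (np.float64(0.048), [57, 24, 60])]
231 [(np.float64(0.05), [8, 10, 106]), (np.float64(0.053), [20, 7, 110]), (np.float64(0.049), [73, 45, 64])]
232 [(np.float64(0.049), [16, 66, 116]), (np.float64(0.051), [24, 38, 114]), (np.float64(0.046), [95, 72, 47])]
233 [(np.float64(0.046), [26, 117, 131]), (np.float64(0.045), [34, 120, 130]), (np.float64(0.041), [76, 53, 34])]
234 [(np.float64(0.045), [30, 111, 134]), (np.float64(0.045), [29, 112, 132]), (np.float64(0.041), [100, 41, 3])]
235 [(np.float64(0.04), [74, 51, 34]), (np.float64(0.041), [64, 76, 70]), (np.float64(0.039), [95, 40, 8])]
```

The blue and purple look-alikes had been standing loose on their tips. They toppled by themselves: the purple one was already down at t=3.6, when the arm was only at the ear defenders. I leave them where they lie. The finger tips measure 0.066 as intended, so I lift and carry the tester.

```bash
M="python3 -m pendant"
$M '[[0,0,-1,0,0,0,0],[0,0,-2.5,0,0,0,0],[0,0,-5,0,0,0,0],[0,0,-8,0,0,0,0],[0,0,-11,0,0,0,0]]' 20 | egrep 'posi|wrist|open'
$M '[[0,0,-1.5,0,0,0,0],[0,0,-2,0,0,0,0],[3,0.3,-2,0,0,0,0],[6,0.7,-2,0,0,0,0],[9,1,-2,0,0,0,0]]' | egrep 'posi|wrist'
$M '[[3,0.4,0,0,0,0,0],[6,0.7,0,0,0,0,0],[9,1,0,0,0,0,0],[10.7,1.2,0,0,0,0,0],[11.2,1.3,0,0,0,0,0]]' | egrep 'posi|wrist'
$M '[[0,0,0,0,0,0,0],[0,0,0,0,0,0,0]]' | grep grip
python3 go.py .666 -.0695 .159 -24
cat > tip.py <<'E'
from h import *
np.set_printoptions(suppress=True,precision=4)
tcp=np.array(arm.state()["position"]);I={};T={}
for n in("scene","top"):
    p,d=arm.grab_frame(n);cv2.imwrite(f"pics/t_{n}.png",p);I[n]=p;P=cloud(n,d);X,Y,Z=np.moveaxis(P,2,0);h=cv2.cvtColor(p,cv2.COLOR_BGR2HSV)
    near=(np.hypot(X-tcp[0],Y-tcp[1])<.05)
    m=near&(Z>.05+.02)&(Z<tcp[2]+.04);zt=Z[m]
    if len(zt):
        for a in np.arange(tcp[2]-.03,tcp[2]+.04,.008):
            k=m&(Z>=a)&(Z<a+.008);
            if k.sum()>2:v,u=np.where(k);print(n,"z",round(a+.004,3),k.sum(),P[k].mean(0),"px",u.mean().round(2),v.mean().round(2),p[k].mean(0).astype(int))
    m=((h[...,0]<6)|(h[...,0]>170))&(h[...,1]>70)&(abs(Z-.045)<.008)&(np.hypot(X-.667,Y+.069)<.025);v,u=np.where(m)
    if len(v)>5:w=plane(n,np.c_[u,v],.045);print(n,"ring",len(v),cv2.fitEllipse(np.float32(w[:,:2])))
E
python3 tip.py
```

```text
position: [0.49, 0.0339, 0.1397]
wrist_force: [1.3, -0.2, -0.6]
opening: 0.0176
position: [0.5689, -0.0126, 0.1578]
wrist_force: [0.4, 0.1, -0.3]
position: [0.666, -0.0708, 0.1566]
wrist_force: [0.7, -0.3, -0.9]
grip_force: 20.0
d [ 0.16  0.03 -0.12] turn [0.   0.08 0.02] t 20.6 pos [ 0.6647 -0.0686  0.1578] rpy [ 1.800e+02  8.000e-02 -2.398e+01] F [ 0.1 -0.3  0.1] grip 20.0 0.0177
scene z 0.14 7 [ 0.6659 -0.0654  0.1415] px 197.0 204.71 [91 92 89]
scene z 0.148 8 [ 0.666  -0.0645  0.1487] px 196.88 202.12 [89 90 86]
scene z 0.156 8 [ 0.6662 -0.0656  0.157 ] px 196.12 198.75 [89 89 86]
scene z 0.164 7 [ 0.6661 -0.0639  0.1638] px 196.29 196.43 [84 89 86]
scene z 0.172 16 [ 0.6692 -0.0616  0.1724] px 195.19 194.0 [ 31  96 114]
scene z 0.18 32 [ 0.6686 -0.0606  0.1797] px 195.34 191.22 [ 25  51 104]
scene z 0.188 17 [ 0.6684 -0.0596  0.1868] px 195.35 188.53 [ 27  86 101]
scene z 0.196 14 [ 0.6737 -0.057   0.1964] px 193.36 186.07 [38 48 70]
scene ring 38 ((0.6668951511383057, -0.06961409747600555), (0.0252664927393198, 0.025849279016256332), 88.13287353515625)
top ring 13 ((0.6665460467338562, -0.06707238405942917), (0.019533583894371986, 0.0247292872518301), 75.27373504638672)
```

```bash
M="python3 -m pendant"
$M '[[0.2,0.1,1,0,0,0,0],[0.2,0.1,3,0,0,0,0],[0.2,0.1,5,0,0,0,0],[0.2,0.1,7,0,0,0,0],[0.2,0.1,8,0,0,0,0]]' | egrep 'posi|wrist'
$M '[[0,0,0,0,0,0,0],[0,0,0,0,0,0,0]]' | egrep 'posi|wrist'
python3 go.py .666 -.0702 .069 -24
python3 tip.py
```

```text
position: [0.6656, -0.0709, 0.0759]
wrist_force: [0.3, 0.4, -0.1]
position: [0.6674, -0.0711, 0.0787]
wrist_force: [0.4, 0.4, -1.0]
d [-0.16 -0.03  0.97] turn [-0.01 -0.03 -0.01] t 21.4 pos [ 0.6674 -0.0711  0.0787] rpy [-1.7999e+02 -3.0000e-02 -2.4010e+01] F [ 0.4  0.4 -1. ] grip 20.0 0.0175
scene z 0.069 3 [ 0.6689 -0.0677  0.0714] px 198.33 230.67 [93 95 92]
scene z 0.077 8 [ 0.6691 -0.0676  0.0775] px 198.0 228.5 [90 90 86]
scene z 0.085 5 [ 0.6685 -0.0677  0.083 ] px 198.0 226.4 [91 88 84]
scene z 0.093 18 [ 0.6706 -0.0638  0.0933] px 197.67 223.89 [ 37 101 116]
scene z 0.101 28 [ 0.6709 -0.0631  0.1014] px 197.36 221.11 [ 26  45 104]
scene z 0.109 12 [ 0.6711 -0.062   0.1076] px 197.25 219.08 [ 23  90 104]
scene z 0.117 10 [ 0.6778 -0.0574  0.1168] px 195.3 217.8 [39 49 73]
scene ring 39 ((0.6669210195541382, -0.06962693482637405), (0.02527342550456524, 0.025748109444975853), 94.09918975830078)
top ring 12 ((0.6658605337142944, -0.06450840830802917), (0.015060429461300373, 0.02274642512202263), 90.5130615234375)
```

The pin is within 1 mm of the ring's centre in this view. I trim 1 mm and go down in small steps.

```bash
M="python3 -m pendant"
$M '[[-0.1,0,0.3,0,0,0,0],[-0.1,0,0.7,0,0,0,0],[-0.1,0,1.1,0,0,0,0],[-0.1,0,1.4,0,0,0,0],[-0.1,0,1.4,0,0,0,0]]' | egrep 'posi|wrist|open'
$M '[[0,0,0.2,0,0,0,0],[0,0,0.4,0,0,0,0],[0,0,0.6,0,0,0,0],[0,0,0.6,0,0,0,0]]' | egrep 'posi|wrist|open'
python3 go.py .666 -.0705 .034 -24
```

```text
position: [0.6661, -0.0704, 0.0637]
wrist_force: [0.8, 0.7, -0.6]
opening: 0.0176
position: [0.6664, -0.0702, 0.0581]
wrist_force: [1.5, 2.7, -0.7]
opening: 0.0176
d [-0.02  0.05  2.41] turn [-0.04 -0.    0.  ] t 22.4 pos [ 0.6664 -0.0702  0.0581] rpy [-179.96   -0.    -24.  ] F [ 1.5  2.7 -0.7] grip 20.0 0.0176
```

It has entered the opening. A small side push to +y remains, so I relieve it and continue.

```bash
M="python3 -m pendant"
$M '[[0,-0.07,0.2,0,0,0,0],[0,-0.07,0.5,0,0,0,0],[0,-0.07,0.8,0,0,0,0],[0,-0.07,0.8,0,0,0,0]]' | egrep 'posi|wrist'
$M '[[0,0,0.3,0,0,0,0],[0,0,0.6,0,0,0,0],[0,0,0.9,0,0,0,0],[0,0,0.9,0,0,0,0]]' | egrep 'posi|wrist'
python3 go.py .666 -.0705 .034 -24
```

```text
position: [0.6664, -0.0701, 0.0496]
wrist_force: [1.2, 2.4, -2.4]
position: [0.6664, -0.07, 0.0407]
wrist_force: [1.9, 1.7, -1.8]
d [-0.02  0.06  0.67] turn [ 0.    0.01 -0.02] t 23.2 pos [ 0.6664 -0.07    0.0407] rpy [ 1.800e+02  1.000e-02 -2.402e+01] F [ 1.9  1.7 -1.8] grip 20.0 0.0177
```

```bash
M="python3 -m pendant"
$M '[[0,-0.05,0.2,0,0,0,0],[0,-0.05,0.4,0,0,0,0],[0,-0.05,0.5,0,0,0,0],[0,-0.05,0.5,0,0,0,0]]' | egrep 'posi|wrist'
$M '[[0,0,0.1,0,0,0,0],[0,0,0.2,0,0,0,0],[0,0,0.2,0,0,0,0]]' | egrep 'posi|wrist'
$M '[[0,0,0.1,0,0,0,0],[0,0,0.15,0,0,0,0],[0,0,0.15,0,0,0,0]]' | egrep 'posi|wrist'
```

```text
position: [0.6665, -0.0699, 0.036]
wrist_force: [0.9, 1.7, -1.9]
position: [0.6666, -0.0699, 0.0342]
wrist_force: [0.5, 0.3, -0.7]
position: [0.6667, -0.0699, 0.034]
wrist_force: [-3.9, 0.2, 9.5]
```

It bottoms at z=0.034 as predicted, with 9.5 N. One more firm push, then release and retreat.

```bash
M="python3 -m pendant"
$M '[[0,0,0.15,0,0,0,0],[0,0,0.15,0,0,0,0]]' 30| egrep 'posi|wrist'
$M '[[0,0,-0.1,0,0,0,0.1],[0,0,-0.1,0,0,0,0.3],[0,0,-0.1,0,0,0,0.5],[0,0,-0.1,0,0,0,0.5],[0,0,-0.1,0,0,0,0.5]]' | egrep 'posi|wrist|open'
$M '[[0,0,-1,0,0,0,0.5],[0,0,-3,0,0,0,0.5],[0,0,-6,0,0,0,0.5],[0,0,-9,0,0,0,0.5],[0,0,-13,0,0,0,0.5]]' | egrep 'posi|wrist|open'
$M '[[-2,0,-3,0,0,0,0.5],[-6,0,-5,0,0,0,0.5],[-10,0,-5,0,0,0,0.5],[-14,0,-5,0,0,0,0.5],[-18,0,-5,0,0,0,0.5]]' | egrep 'posi|wrist|open'
python3 - <<'E'
from h import *
np.set_printoptions(suppress=True,precision=4)
I=[]
for n in("scene","top"):
    p,d=arm.grab_frame(n);I.append(p);P=cloud(n,d);X,Y,Z=np.moveaxis(P,2,0)
    for lo,hi in((.05,.08),(.09,.12),(.12,.17),(.155,.17)):
        m=(np.hypot(X-.667,Y+.069)<.022)&(Z>lo)&(Z<hi)
        if m.any():print(n,lo,m.sum(),P[m].mean(0),"zmax",np.percentile(Z[m],95))
a=I[0][150:390,150:460];cv2.imwrite("pics/f.png",cv2.resize(a,(775,600),interpolation=cv2.INTER_CUBIC))
print(arm.state()["t"])
E
```

```text
position: [0.6669, -0.0699, 0.034]
wrist_force: [-7.5, 0.7, 19.7]
position: [0.6665, -0.0698, 0.0318]
wrist_force: [-0.1, 0.7, -0.8]
opening: 0.0432
position: [0.6658, -0.0697, 0.1628]
wrist_force: [0.9, -0.3, -0.1]
opening: 0.0439
position: [0.5009, 0.0041, 0.2131]
wrist_force: [-0.1, 1.4, 0.5]
opening: 0.0439
scene 0.05 86 [ 0.6705 -0.0623  0.0644] zmax 0.078416634848684
scene 0.09 95 [ 0.6699 -0.0625  0.1046] zmax 0.11838069938323394
scene 0.12 57 [ 0.6693 -0.0644  0.1276] zmax 0.13349674127861172
top 0.12 2 [ 0.6644 -0.0765  0.1299] zmax 0.1309741631367802
26.0
```

View pics/f.png

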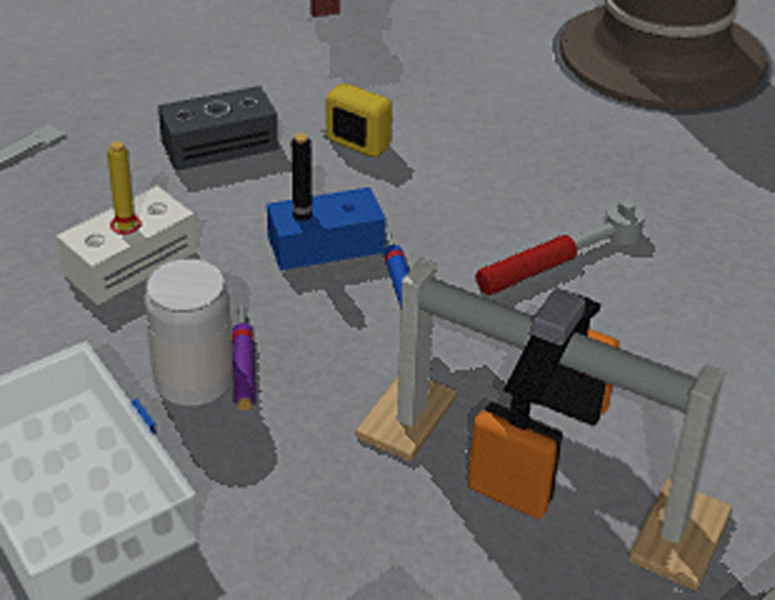

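The picture shows the tester upright and home in the red-ringed opening at (122,190), with its cap at z≈0.133, which is fully home. The ear defenders hang on the rail at (550,390), and the black pen, tin and the rest are in place.

```bash
python3 -c "
from rig import arm
print(arm.sign_off())"
```

```text
the job is handed in; nothing more can be done
None
```

The ear defenders hang over the chrome rail and the yellow tester stands upright, fully home in the white driver's red-ringed opening; I handed it in at about 26 s. The loose blue and purple look-alike pens toppled early with the arm nowhere near them, and I left them where they fell.

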